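# Tighten a stencil block in the bench clamp with the removable crank

### The job

Fit the loose crank from the grey tool tray fully down onto the square shaft of the blue bench clamp and crank it clockwise until the jaw holds the wooden stencil block firmly against the fence: a good firm nip, but gently enough not to dent the wood. Then lift the crank off and lay it flat in its tray again, leaving the block clamped. Move the jaw only with the crank, and leave the other things alone.

Things in the scene. Friction and masses are not known exactly. Their poses are not given: they have to be found in the camera images.
- shaft_seat (a point): Foot of the clamp's upright square steel shaft: point on its axis level with the brass collar's top (34 mm across), 72 mm above the table; the crank's underside rests here when fully seated. The shaft is 14 mm square and stands 24 mm above this point. x and y axes are square to its flats and turn with it, z up.
- shaft (a joint): Shaft angle, rad; 0 = jaw open, grows clockwise seen from above, 14 mm of jaw travel per rad; stop at 4.4. Starts at 0 to 0.5; jaw has the block on the fence 1.9 to 3.6 rad later, then its force grows 210 N per rad. Friction, 0.4 N m (3 to 6 N at the handle), holds the shaft when let go. Each 10 N of jaw force adds 2 N at the handle. 25 to 60 N is a firm nip (10 to 14 N in all at the handle); 100 N dents.
- clamp: Blue bench clamp, fixed, base plate 120 x 280 x 12 mm. Origin: centre of its underside. y axis runs along it from gearbox (-y) to fence (+y). The gearbox, 90 x 90 mm and 68 mm tall with a black top, carries the shaft 85 mm to the -y side of the origin. All else on the clamp is under 70 mm above the table, so the crank swings freely above it.
- jaw: Moving jaw of the clamp beside the gearbox, driven by the shaft: a steel plate 100 mm wide, 10 mm thick, 48 mm high on short springs (15 N per mm, up to 8 mm) before a dark carriage. Origin: middle of the foot of its clamping face, springs unloaded; moves along the clamp's y axis.
- block: Wooden stencil block 90 x 36 x 50 mm, white and black printing face on top (56 mm tall in all), standing loose on the clamp's base plate between jaw and fence, 1 to 9 mm off the fence. Origin: centre of its underside; y axis across its thickness. The jaw pushes it. The fence, blue, 16 mm thick, 48 mm high, is bolted in another place along the clamp each time.
- crank: The whole crank, loose, 0.23 to 0.36 kg: black square hub, flat steel arm 18 mm wide and 10 mm thick flush with its underside, upright orange handle. Origin and axes as crank_socket.
- crank_hub (a point): Centre of the crank's black square hub, 28 x 28 mm and 50 mm tall, 25 mm above the crank's underside. x axis points from the hub along the arm to the handle, z up. The hub's flat sides can be gripped above the arm.
- crank_socket (a point): Centre of the mouth of the square socket in the crank's underside, 25 mm below crank_hub, same axes. The socket is 15 mm wide with a small chamfer, 26 mm deep, its sides parallel to the hub's. Fully seated, this point coincides with shaft_seat.
- crank_handle (a point): Centre of the crank's upright orange handle, a cylinder 22 mm across and 48 mm tall (12 to 60 mm above the crank's underside) that swivels freely about its own axis, 70 mm from the hub's axis along the crank's +x.
- tray: Grey open tool tray, fixed, 150 x 190 mm and 16 mm high, walls and floor 4 mm thick. Origin: centre of its underside. The crank lies in its -x half with the handle about towards +y, a yellow knife in its +x half.
- knife: Yellow and black utility knife, 100 x 22 x 16 mm, lying in the tray; leave alone. Origin: centre of its underside.
- scissors: Scissors with black loops, 190 mm long; leave alone.
- tape: Roll of white tape, 90 mm across, 24 mm high; leave alone.
- paint_jar: Paint jar with a black cap, 60 mm across, 75 mm tall; leave alone.
- phone: Black phone, 150 x 72 x 8 mm; leave alone.
- eraser: White eraser, 55 x 24 x 13 mm; leave alone.
- brush_pot: White pot with brushes, 72 mm across, 180 mm tall with the brushes; leave alone.

How it is judged:
By the outcome, as a careful person would: the job done as asked, in the order asked, and still so for the second after the job is handed in, with the robot touching nothing.
It also fails if it takes over 67 s, if anything falls off the work surface, if the arm or the gripper's body presses on something with over 40 N, if the wrist force passes 120 N, or if a joint passes its speed limit or range.

### The arm

A 6-joint arm with a two-finger parallel gripper is mounted at the origin on the work surface. World frame = base frame: x ahead of the robot, y to its left, z up, the work surface at z = 0. Lengths are in m, angles in degrees, forces in N, time in s.
With the tool pointing down it reaches from about 0.275 to 1 m from the base axis. Payload 8.4 kg.
Tool frame: the origin (TCP) lies between the finger pads; the fingertips stand 8 mm ahead of it and the grasp point (between the pads) lies 11 mm behind it; z points along the fingers, y is the line along which they close (so a half turn about z gives the same grasp; the last joint's range is limited). The gripper opens to 85 mm and grips with 20 to 120 N. Pads are 22 mm wide; open, the fingers measure 114 mm over their backs; the gripper's body (76 mm by 85 mm) begins 54 mm behind the grasp point. The pads swing forward as they close: fully open they stand 13 mm farther back than shut.
Start: joints at [-74.851, 20.225, 93.587, -0, 66.188, -0.138], TCP at [0.165, -0.603, 0.239] pointing down, gripper open.
Joint ranges: [-150.9, 150.9], [-52.94, 120.26], [3.33, 152.33], [-74.26, 254.26], [0, 154.13], [-172.89, 172.89]. Speed limits (degrees/s): [127.2, 127.2, 159.86, 180, 180, 180].

### API

Orientations are given as a 3x3 rotation matrix whose columns are the frame's x, y, z axes.
In Python, from rig import robot, viewer, models gives the robot as it stands.
- The arm moves only by the tool servo_tool, never from a script. Its arguments are lists of equal length, an entry for each row: "rot": the turn, a rotation vector about the tool's x, y, z in rad, a list of three; "translation": the shift along the tool's x, y, z in m, a list of three; "fingers": the gripper command: -1 is fully open, 1 is shut, values between are in proportion. A call has 1 to 20 rows; each row is the pose to reach, as a shift and turn from the pose commanded when the call began, along the tool's axes at that moment; what a row does not reach only later rows make up. A row lasts 1/10 s, in which the tool goes at most 50 mm and 8.59 degrees, less where a joint would pass 70% of its speed; a pose out of reach is approached as far as the arm can. A call with a gripper value outside its range is refused whole. The fingers move at their own pace and stop on an object; "squeeze" is the grip in N (left out, the last holds). Time passes only in rows, so rows that repeat a pose let the fingers close. It gives the time, the measured TCP pose, the force, the opening and the grip force at its end, in the units of the state.
- robot.state(): the state, without advancing time (a new reading comes with each control period).
- viewer.grab_frame(name): name is "scene" or "top"; returns the picture (420x560x3 uint8, blue, green, red); there is no depth.
- viewer.camera_params(name): a dict with "vfov" (degrees; the focal length in pixels is half the picture's height over the tangent of half this angle, whatever the lens; pixels are square), "cx", "cy" (the principal point, pixels), "distortion" ([k1, k2, p1, p2, k3] as OpenCV has them; the pictures are not rectified), "world_to_cam" (4x4, takes a point from world to camera coordinates). Camera axes: x right, y up, looking along -z (the intrinsics and any distortion apply to the point x, -y, -z); pixel columns grow to the right and rows downward; lengths in m; the calibration is good to about 2 mm. A picture is of the moment at which its call begins. camera_params takes no time and is no camera call.
- robot.finish_job(): hands the job in; it is judged then, once.
Trained networks look in the newest picture that a camera, given by its name, has taken for a name from the list of things; names that differ only in an ending like _2 or _b are one class to them, and where a whole thing is asked for, a point or a joint stands for the part that bears it (a point fixed in the world has none). Each returns a list of dicts, best first, with "p" (0 to 1); they miss things now and then, are a little off and sometimes report something else, mostly with a low value. They report only what shows in the picture. A call takes as long as a camera call.
- models.search_frame(camera, label): "box" ([centre column, centre row, width, height] in pixels, round what is visible of it).
- models.regions_of(camera, label): "pixels" (420x560 bool, what is visible of it) and "box" ([centre column, centre row, width, height] in pixels, round what is visible of it).
- models.pinpoint(camera, label): "xy" ([column, row] in pixels: a listed point, or the origin of a listed thing).
The state is a dict: "t": time; "joint_positions": joint angles; "dq": joint speeds; "effort": joint torques, N m; "tool_pos": TCP position; "orientation": TCP orientation; "contact_force": force on the tool from outside, world axes, zero at the start; "torque": the same for the moment, N m; "gripper_width": finger opening in m; "gripper_force": force on a finger pad.
Only numpy, scipy, OpenCV 4.12 (cv2) and the standard library are available. Lean on these libraries where they do the work, as an engineer would, in place of code of your own. Each camera call takes 0.05 s, during which the arm holds its last target. There are 200 camera calls.

## Working session

There is one attempt and no reset: what is moved stays moved. The work goes in short steps, Python scripts to look and compute and a tool call to move; the robot and the scene stay as the last step left them, time stands still between calls to the robot, and variables do not carry over. Pictures are saved under pics/ and viewed, at most 10 in all, crops included, and the job is handed in when it is done.

Besides the shell and the picture viewer there is one more tool, called by a JSON object that holds its "op" and its "data". servo_tool: Moves the arm, as the interface text tells. Its arguments: {"type":"object","properties":{"rot":{"type":"array"},"translation":{"type":"array"},"fingers":{"type":"array"},"squeeze":{"type":"number"}},"required":["rot","translation","fingers"]}

```bash
mkdir -p pics; cat > h.py <<'E'
import numpy as np,cv2
from rig import robot,viewer,models
def cam(n):
    p=viewer.camera_params(n);f=210/np.tan(np.radians(p['vfov'])/2)
    K=np.array([[f,0,p['cx']],[0,f,p['cy']],[0,0,1.]]);return K,np.array(p['distortion'],float),np.array(p['world_to_cam'])
def ray(n,xy):
    K,d,T=cam(n);u=cv2.undistortPoints(np.array([[xy]],float),K,d)[0,0]
    R=T[:3,:3];return -R.T@T[:3,3],R.T@np.array([u[0],-u[1],-1.])
def onz(n,xy,z):
    o,v=ray(n,xy);return o+v*(z-o[2])/v[2]
def proj(n,P):
    K,d,T=cam(n);c=np.atleast_2d(P)@T[:3,:3].T+T[:3,3];c=c*[1,-1,-1]
    return cv2.projectPoints(c,np.zeros(3),np.zeros(3),K,d)[0][:,0]
def tri(a,b):
    o1,v1=ray('scene',a);o2,v2=ray('top',b)
    s=np.linalg.lstsq(np.c_[v1,-v2],o2-o1,rcond=None)[0];p,q=o1+s[0]*v1,o2+s[1]*v2
    return (p+q)/2,np.linalg.norm(p-q)
E
python3 - <<'E'
from h import *
np.set_printoptions(precision=4,suppress=True)
for n in('scene','top'):
    cv2.imwrite(f'pics/{n}0.png',viewer.grab_frame(n))
    print(n,cam(n)[0][0,0],ray(n,(280,210)))
H=dict(shaft_seat=.072,crank_hub=.029,crank_socket=.004,crank_handle=.040,jaw=.012,block=.012,clamp=0,tray=0,knife=.004)
for l,z in H.items():
    for n in('scene','top'):
        for r in models.pinpoint(n,l)[:2]: print(l,n,round(r['p'],2),np.array(r['xy']),onz(n,r['xy'],z))
print(robot.state())
E
```

```text
scene 492.7375721812852 (array([1.372 , 0.1633, 1.157 ]), array([-0.6082, -0.1103, -0.7864]))
top 528.5720321095694 (array([ 0.4189, -0.0037,  1.4685]), array([ 0.0765, -0.0013, -0.9972]))
shaft_seat scene 0.62 [243.5 223.7] [ 0.5992 -0.0781  0.072 ]
shaft_seat scene 0.52 [196.  211.1] [ 0.5823 -0.2192  0.072 ]
shaft_seat top 0.36 [358.5 191.1] [ 0.5776 -0.2134  0.072 ]
crank_hub scene 0.66 [315.6 227.9] [0.5434 0.1162 0.029 ]
crank_hub top 0.62 [239.8 203.2] [0.5472 0.1046 0.029 ]
crank_socket scene 0.93 [315.8 234.3] [0.5475 0.119  0.004 ]
crank_socket top 0.62 [238.5 201.8] [0.5533 0.1102 0.004 ]
crank_handle scene 0.94 [340.1 228.1] [0.5389 0.1844 0.04  ]
crank_handle top 0.76 [212.9 211.4] [0.5234 0.1766 0.04  ]
crank_handle top 0.23 [456.  223.3] [ 0.4956 -0.4802  0.04  ]
jaw scene 0.95 [225.9 223.7] [ 0.5664 -0.1415  0.012 ]
jaw top 0.63 [326.1 194.1] [ 0.5755 -0.1328  0.012 ]
block top 0.97 [308.9 197.9] [ 0.5646 -0.0853  0.012 ]
clamp scene 0.66 [228.5 228.3] [ 0.5726 -0.1331  0.    ]
clamp top 0.9 [329.2 197.5] [ 0.5673 -0.1425  0.    ]
clamp top 0.46 [327.2 198.7] [ 0.5639
[... 155 characters left out ...]
46 -0.2357  0.    ]
knife scene 0.9 [322.1 255.3] [0.615  0.1467 0.004 ]
knife top 0.63 [228.3 176. ] [0.6256 0.1397 0.004 ]
{'t': 1.0, 'joint_positions': array([-74.8513,  20.2249,  93.5867,   0.0006,  66.187 ,  -0.1376]), 'dq': array([-0.0108,  0.1145, -0.0536, -0.0229,  0.1633,  0.0686]), 'effort': array([  0.0036, -60.5171, -34.2442,   0.0003,   0.0012,  -0.    ]), 'tool_pos': array([ 0.1648, -0.6029,  0.2393]), 'orientation': array([[ 0.9646,  0.2636,  0.    ],
       [ 0.2636, -0.9646, -0.    ],
       [ 0.    ,  0.    , -1.    ]]), 'contact_force': array([-0.5492,  0.6186,  0.7172]), 'torque': array([0.0426, 0.0004, 0.0068]), 'gripper_force': 0.0, 'gripper_width': 0.08543958039305269}
```

View pics/top0.png

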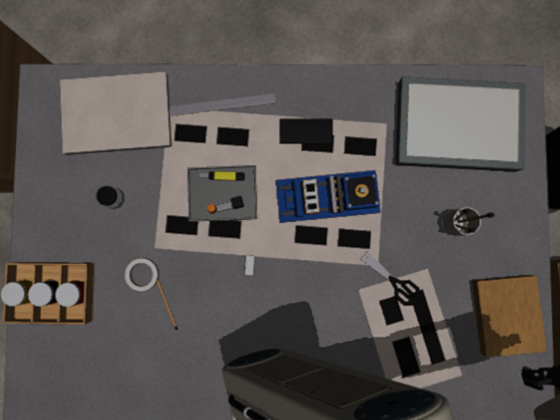

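View pics/scene0.png

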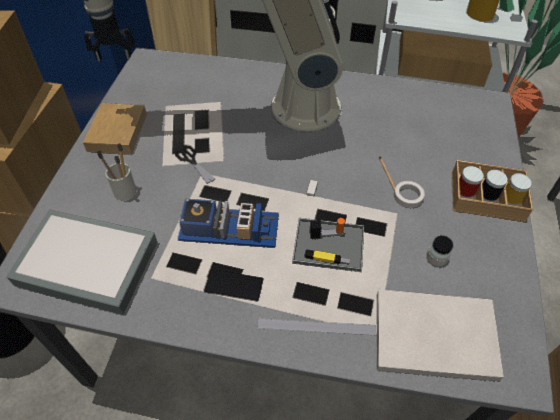

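The top picture shows the shaft on the gearbox at about (363,190), the block at (310,196), the crank hub at (237,202) and its handle at (212,209), with the knife at (228,176). I'll zoom in for sub-pixel measurements.

```bash
python3 - <<'E'
from h import *
a=cv2.imread('pics/top0.png');b=cv2.imread('pics/scene0.png')
def c(im,x,y,w,h,s):return cv2.resize(im[y:y+h,x:x+w],None,fx=s,fy=s,interpolation=cv2.INTER_CUBIC)
r1=np.hstack([c(a,338,165,50,37,8),c(a,200,185,50,37,8)])
r2=np.hstack([c(b,175,192,50,37,8),c(b,303,210,50,37,8)])
cv2.imwrite('pics/crops.png',np.clip(np.vstack([r1,r2]).astype(float)*1.5,0,255).astype(np.uint8))
E
```

```text
(no output)
```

View pics/crops.png

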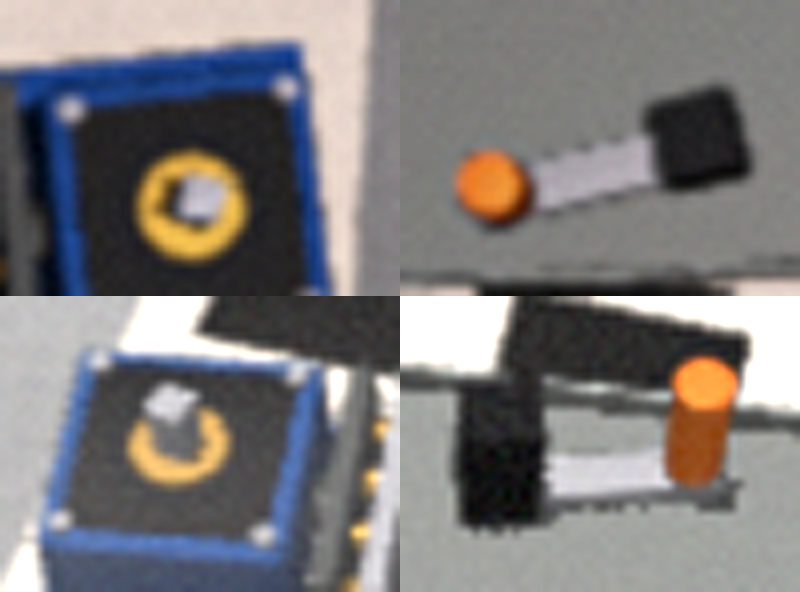

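The crops show the shaft top as a bright square, turned slightly, on the gold collar, plus the crank's hub top and orange handle cap. Next I'll rectify both views onto the known heights and measure there.

```bash
cat >> h.py <<'E'
def rect(n,im,c,z,half=.06,res=.00025):
    # image axes: col = +x, row = +y (world)
    g=np.arange(-half,half,res);X,Y=np.meshgrid(c[0]+g,c[1]+g)
    p=proj(n,np.c_[X.ravel(),Y.ravel(),np.full(X.size,z)]).astype(np.float32).reshape(X.shape+(2,))
    return cv2.remap(im,p[...,0],p[...,1],cv2.INTER_CUBIC)
def fit(m,c,half=.06,res=.00025,near=None):
    cs=cv2.findContours(m.astype(np.uint8),cv2.RETR_EXTERNAL,cv2.CHAIN_APPROX_NONE)[0]
    k=max(cs,key=cv2.contourArea);(x,y),s,a=cv2.minAreaRect(k);e=cv2.fitEllipse(cv2.convexHull(k))
    w=lambda x,y:np.round([c[0]-half+x*res,c[1]-half+y*res],4)
    M=cv2.moments(k)
    return 'rect',w(x,y),np.round(np.array(s)*res*1e3,1),round(a,1),'ell',w(*e[0]),np.round(np.array(e[1])*res*1e3,1),'mom',w(M['m10']/M['m00'],M['m01']/M['m00'])
E
python3 - <<'E'
from h import *
I={'top':cv2.imread('pics/top0.png'),'scene':cv2.imread('pics/scene0.png')}
S=(.583,-.222);H=(.546,.107);O=(.528,.175);out=[]
for n in I:
    def hsv(c,z,h=.03):
        r=rect(n,I[n],c,z,h);return r,cv2.cvtColor(r,cv2.COLOR_BGR2HSV).astype(int)
    r,v=hsv(S,.072);g=(v[...,0]>15)&(v[...,0]<32)&(v[...,1]>110)&(v[...,2]>70);out.append(r)
    print(n,'collar',fit(g,S,.03))
    r,v=hsv(S,.096);g=(v[...,1]<60)&(v[...,2]>115);print('shaft',fit(g,S,.03));out.append(r)
    r,v=hsv(H,.054);g=v[...,2]<45;print('hub',fit(g,H,.03));out.append(r)
    r,v=hsv(O,.064);g=(v[...,0]<20)&(v[...,1]>140)&(v[...,2]>(150 if n=='top' else 170));print('cap',fit(g,O,.03));out.append(r)
o=np.vstack([np.hstack([cv2.resize(x,(200,200)) for x in out[i:i+4]]) for i in(0,4)])
cv2.imwrite('pics/rect.png',o)
E
```

```text
top collar ('rect', array([ 0.5801, -0.2211]), array([36.1, 36.6]), 45.0, 'ell', array([ 0.5798, -0.2212]), array([36.3, 36.9]), 'mom', array([ 0.5798, -0.2212]))
shaft ('rect', array([ 0.5799, -0.2217]), array([12.1, 12.4]), 79.7, 'ell', array([ 0.5798, -0.2211]), array([13.8, 14.8]), 'mom', array([ 0.58  , -0.2218]))
hub ('rect', array([0.5475, 0.1109]), array([31.8, 31.4]), 15.0, 'ell', array([0.5477, 0.1109]), array([36.7, 38.3]), 'mom', array([0.5477, 0.1106]))
cap ('rect', array([0.532 , 0.1794]), array([16.3, 15.8]), 32.0, 'ell', array([0.5325, 0.1796]), array([16.1, 17.1]), 'mom', array([0.5325, 0.1797]))
scene collar ('rect', array([ 0.5806, -0.2167]), array([30. , 34.6]), 25.8, 'ell', array([ 0.578 , -0.2178]), array([34.9, 35.4]), 'mom', array([ 0.5823, -0.2156]))
shaft ('rect', array([ 0.5614, -0.2221]), array([59.8, 16.8]), 90.0, 'ell', array([ 0.5569, -0.2231]), array([37.1, 62.3]), 'mom', array([ 0.5573, -0.23  ]))
hub ('rect', array([0.5459, 0.117 ]), array([39.5, 59.7]), 90.0, 'ell', array([0.5473, 0.1191]), array([44.6, 73.4]), 'mom', array([0.5481, 0.1174]))
cap ('rect', array([0.5308, 0.1825]), array([19.2, 19.6]), 63.4, 'ell', array([0.5307, 0.1827]), array([19.6, 20.1]), 'mom', array([0.5307, 0.1827]))
```

View pics/rect.png

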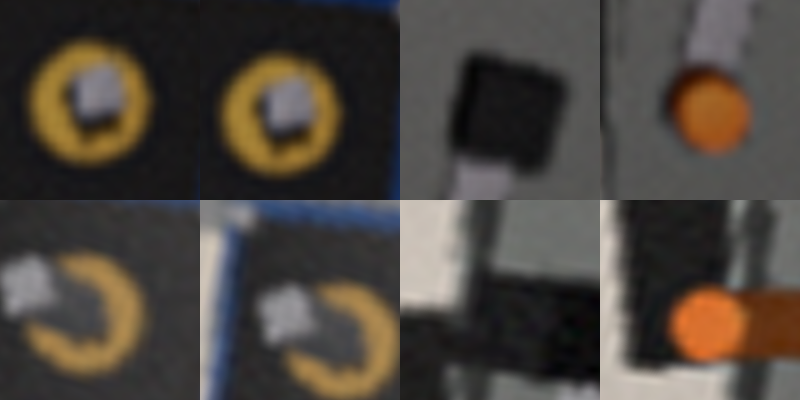

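Both views agree to within the calibration error. Averaging them, the shaft is at about (0.579, -0.2195), the hub at about (0.549, 0.113) and the arm direction is about 105°. I'll move over the hub now.

{"op": "servo_tool", "data": {"rot": [[0,0,-1.566],[0,0,-1.566],[0,0,-1.566],[0,0,-1.566],[0,0,-1.566],[0,0,-1.566],[0,0,-1.566],[0,0,-1.566],[0,0,-1.566],[0,0,-1.566],[0,0,-1.566],[0,0,-1.566],[0,0,-1.566],[0,0,-1.566],[0,0,-1.566],[0,0,-1.566],[0,0,-1.566],[0,0,-1.566],[0,0,-1.566]], "translation": [[0.559,-0.5895,0.11],[0.559,-0.5895,0.11],[0.559,-0.5895,0.11],[0.559,-0.5895,0.11],[0.559,-0.5895,0.11],[0.559,-0.5895,0.11],[0.559,-0.5895,0.11],[0.559,-0.5895,0.11],[0.559,-0.5895,0.11],[0.559,-0.5895,0.11],[0.559,-0.5895,0.11],[0.559,-0.5895,0.11],[0.559,-0.5895,0.11],[0.559,-0.5895,0.11],[0.559,-0.5895,0.11],[0.559,-0.5895,0.11],[0.559,-0.5895,0.11],[0.559,-0.5895,0.11],[0.559,-0.5895,0.11]], "fingers": [-0.18,-0.18,-0.18,-0.18,-0.18,-0.18,-0.18,-0.18,-0.18,-0.18,-0.18,-0.18,-0.18,-0.18,-0.18,-0.18,-0.18,-0.18,-0.18]}}

```text
t: 2.9
tool_pos: [0.5479, 0.1127, 0.129]
orientation: [[-0.26, 0.966, -0.001], [0.966, 0.26, -0.001], [-0.0, -0.001, -1.0]]
contact_force: [-0.7, -0.0, 0.1]
gripper_width: 0.0505
gripper_force: 0.0
```

```bash
python3 - <<'E'
from h import *
from scipy.optimize import least_squares
I={'top':cv2.imread('pics/top0.png'),'scene':cv2.imread('pics/scene0.png')}
g=np.arange(-.03,.03,.00025)
def sq(cx,cy,a,w,s,c):
    X,Y=np.meshgrid(c[0]+g-cx,c[1]+g-cy);u=X*np.cos(a)+Y*np.sin(a);v=-X*np.sin(a)+Y*np.cos(a)
    e=lambda t:1/(1+np.exp(-(w/2-np.abs(t))/s));return e(u)*e(v)
for n,c0,th in(('top',(.58,-.2217),0),('scene',(.5785,-.2175),0)):
    r=rect(n,I[n],c0,.096,.03).astype(float)
    f=r[...,0] # blue channel: gold is dark in blue, steel bright
    X,Y=np.meshgrid(g,g);m=np.hypot(X,Y)<.0115
    for a0 in(-.6,-.2,.2,.6):
        F=lambda p:((p[3]*sq(p[0]+c0[0],p[1]+c0[1],p[2],.014,.001*abs(p[5])+.0002,c0)+p[4])-f)[m]
        q=least_squares(F,[0,0,a0,100,30,1],x_scale=[.001,.001,.1,50,20,1])
        print(n,q.x[:2]+c0,np.degrees(q.x[2]),q.x[3:],round(q.cost))
E
```

```text
top [ 0.57974632 -0.22166561] -12.446843720557947 [101.61794832  36.63196106   1.0011892 ] 156677
top [ 0.57974632 -0.22166561] -12.446863530980172 [101.61806379  36.63191556   1.00119218] 156677
top [ 0.57974632 -0.22166561] -12.446924210332366 [101.61792852  36.63196886   1.00118868] 156677
top [ 0.57974632 -0.22166561] 77.55317124712401 [101.61765963  36.632074     1.00118168] 156677
scene [ 0.57920206 -0.21766005] -14.539992677809467 [100.84121843  53.32462235   0.95291325] 241509
scene [ 0.57920205 -0.21766005] -14.539959207124834 [100.84154992  53.32448952   0.95292187] 241509
scene [ 0.57920208 -0.21766005] -14.54013306909227 [100.84015724  53.32504609   0.95288555] 241509
scene [ 0.57920206 -0.21766005] 75.45998486783947 [100.84106084  53.32468522   0.95290913] 241509
```

{"op": "servo_tool", "data": {"rot": [[0,0,0],[0,0,0],[0,0,0],[0,0,0],[0,0,0],[0,0,0],[0,0,0],[0,0,0],[0,0,0],[0,0,0],[0,0,0],[0,0,0]], "translation": [[0,0.001,0.05],[0,0.001,0.08],[0,0.001,0.1],[0,0.001,0.101],[0,0.001,0.101],[0,0.001,0.101],[0,0.001,0.101],[0,0.001,0.101],[0,0.001,0.101],[0,0.001,0.101],[0,0.001,0.101],[0,0.001,0.101]], "fingers": [-0.18,-0.18,-0.18,-0.18,-0.18,0.6,0.6,0.6,0.6,0.6,0.6,0.6], "squeeze": 20}}

```text
t: 4.1
tool_pos: [0.5504, 0.1131, 0.0299]
orientation: [[-0.259, 0.966, 0.002], [0.966, 0.259, -0.0], [-0.001, 0.002, -1.0]]
contact_force: [-1.5, -4.6, 7.4]
gripper_width: 0.0276
gripper_force: 21.0
```

{"op": "servo_tool", "data": {"rot": [[0,0,0],[0,0,0],[0,0,0],[0,0,1.5708],[0,0,1.5708],[0,0,1.5708],[0,0,1.5708],[0,0,1.5708],[0,0,1.5708],[0,0,1.5708],[0,0,1.5708],[0,0,1.5708],[0,0,1.5708],[0,0,1.5708],[0,0,1.5708]], "translation": [[0,0,0],[0,0,0],[0,0,0],[0,0,-0.001],[0,0,-0.001],[0,0,-0.001],[0,0,-0.001],[0,0,-0.001],[0,0,-0.001],[0,0,-0.001],[0,0,-0.001],[0,0,-0.001],[0,0,-0.001],[0,0,-0.001],[0,0,-0.001]], "fingers": [-0.18,-0.18,-0.18,-0.18,-0.18,-0.18,-0.18,-0.18,-0.18,-0.18,-0.18,-0.18,-0.18,-0.18,-0.18]}}

```text
t: 5.6
tool_pos: [0.5495, 0.1135, 0.0293]
orientation: [[0.966, 0.258, -0.0], [0.258, -0.966, 0.0], [-0.0, -0.0, -1.0]]
contact_force: [-0.5, -0.4, 0.2]
gripper_width: 0.0504
gripper_force: 0.0
```

{"op": "servo_tool", "data": {"rot": [[0,0,0],[0,0,0],[0,0,0],[0,0,0],[0,0,0],[0,0,0],[0,0,0],[0,0,0]], "translation": [[0,0,0],[0,0,0],[0,0,0],[0,0,0],[0,0,0],[0,0,0],[0,0,0],[0,0,0]], "fingers": [0.6,0.6,0.6,0.6,0.6,0.6,0.6,0.6], "squeeze": 40}}

```text
t: 6.4
tool_pos: [0.5496, 0.1134, 0.0294]
orientation: [[0.966, 0.259, 0.0], [0.259, -0.966, 0.0], [0.0, -0.0, -1.0]]
contact_force: [-1.2, 0.4, 5.1]
gripper_width: 0.0277
gripper_force: 40.3
```

{"op": "servo_tool", "data": {"rot": [[0,0,0],[0,0,0],[0,0,0],[0,0,-1.073],[0,0,-1.073],[0,0,-1.073],[0,0,-1.073],[0,0,-1.073],[0,0,-1.073],[0,0,-1.073],[0,0,-1.073],[0,0,-1.073],[0,0,-1.073],[0,0,-1.073],[0,0,-1.073]], "translation": [[0,0,-0.04],[0,0,-0.085],[0,0,-0.125],[-0.0576,0.3301,-0.125],[-0.0576,0.3301,-0.125],[-0.0576,0.3301,-0.125],[-0.0576,0.3301,-0.125],[-0.0576,0.3301,-0.125],[-0.0576,0.3301,-0.125],[-0.0576,0.3301,-0.125],[-0.0576,0.3301,-0.125],[-0.0576,0.3301,-0.125],[-0.0576,0.3301,-0.125],[-0.0576,0.3301,-0.125],[-0.0576,0.3301,-0.125]], "fingers": [0.6,0.6,0.6,0.6,0.6,0.6,0.6,0.6,0.6,0.6,0.6,0.6,0.6,0.6,0.6], "squeeze": 60}}

```text
t: 7.9
tool_pos: [0.5794, -0.2191, 0.1542]
orientation: [[0.233, 0.972, -0.0], [0.972, -0.233, 0.0], [0.0, -0.0, -1.0]]
contact_force: [0.1, 0.0, -3.9]
gripper_width: 0.0274
gripper_force: 61.1
```

```bash
python3 - <<'E'
from h import *
np.set_printoptions(precision=4,suppress=True)
ims={n:viewer.grab_frame(n) for n in('scene','top')}
s=robot.state();print(s['t'],s['tool_pos'],s['orientation'][:,0],s['contact_force'],s['torque'],s['gripper_width'])
z=s['tool_pos'][2]-.0254+.06
c=np.array([.512,-.202])
out=[]
for n in ims:
    r=rect(n,ims[n],c,z,.04);v=cv2.cvtColor(r,cv2.COLOR_BGR2HSV).astype(int)
    print(n,fit((v[...,0]<20)&(v[...,1]>140)&(v[...,2]>(150 if n=='top' else 170)),c,.04))
    x,y=proj(n,np.r_[c,z])[0].astype(int);x-=10 if 0 else 0
    k=ims[n][y-45:y+45,x-50:x+50];out.append(cv2.resize(k,None,fx=4,fy=4,interpolation=cv2.INTER_CUBIC))
cv2.imwrite('pics/hover.png',np.hstack(out))
E
```

```text
8.0 [ 0.5795 -0.2194  0.1544] [0.2331 0.9725 0.    ] [ 0.0905  0.5255 -3.6341] [ 0.0175 -0.0781  0.0596] 0.02724151052816984Traceback (most recent call last):
  File "<stdin>", line 10, in <module>
  File "h.py", line 25, in fit
    k=max(cs,key=cv2.contourArea);(x,y),s,a=cv2.minAreaRect(k);e=cv2.fitEllipse(cv2.convexHull(k))
ValueError: max() iterable argument is empty
```

{"op": "servo_tool", "data": {"rot": [[0,0,0],[0,0,0],[0,0,0],[0,0,0],[0,0,0],[0,0,0],[0,0,0],[0,0,0],[0,0,0]], "translation": [[0,0,0.015],[0,0,0.028],[0,0,0.03],[0,0,0.032],[0,0,0.034],[0,0,0.036],[0,0,0.037],[0,0,0.038],[0,0,0.038]], "fingers": [0.6,0.6,0.6,0.6,0.6,0.6,0.6,0.6,0.6]}}

```text
t: 8.9
tool_pos: [0.5794, -0.2209, 0.1162]
orientation: [[0.234, 0.972, 0.0], [0.972, -0.234, -0.001], [-0.001, 0.0, -1.0]]
contact_force: [-2.8, -4.9, -1.0]
gripper_width: 0.0274
gripper_force: 61.3
```

{"op": "servo_tool", "data": {"rot": [[0,0,0],[0,0,0],[0,0,0],[0,0,0],[0,0,0],[0,0,0],[0,0,0],[0,0,0]], "translation": [[-0.001,-0.0003,0.002],[-0.001,-0.0003,0.006],[-0.001,-0.0003,0.01],[-0.001,-0.0003,0.014],[-0.001,-0.0003,0.017],[-0.001,-0.0003,0.019],[-0.001,-0.0003,0.02],[-0.001,-0.0003,0.02]], "fingers": [0.6,0.6,0.6,0.6,0.6,0.6,0.6,0.6]}}

```text
t: 9.7
tool_pos: [0.5788, -0.2211, 0.0975]
orientation: [[0.234, 0.972, -0.0], [0.972, -0.234, 0.0], [0.0, -0.0, -1.0]]
contact_force: [-4.7, 1.8, 10.6]
gripper_width: 0.0271
gripper_force: 62.9
```

```bash
python3 - <<'E'
from h import *
np.set_printoptions(precision=4,suppress=True)
ims={n:viewer.grab_frame(n) for n in('scene','top')}
s=robot.state();print(s['t'],s['tool_pos'],s['orientation'][:,0],s['contact_force'],s['torque'],s['gripper_width'])
out=[]
for n in ims:
    x,y=proj(n,[.56,-.21,.1])[0].astype(int)
    k=ims[n][y-50:y+50,x-50:x+50];out.append(cv2.resize(k,None,fx=4,fy=4,interpolation=cv2.INTER_CUBIC))
cv2.imwrite('pics/seat.png',np.hstack(out))
E
```

```text
9.8 [ 0.5788 -0.2211  0.0975] [0.2336 0.9723 0.0002] [-5.4181  1.2968 10.2365] [ 0.3142  0.8226 -0.0281] 0.027448935042174674
```

View pics/seat.png

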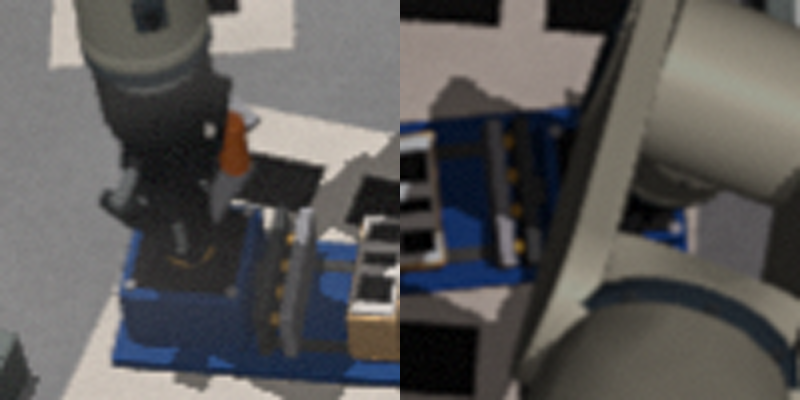

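The crank is seated: the TCP is at the expected depth and the collar reacts with about 10 N. Now I'll release the hub and take the handle.

{"op": "servo_tool", "data": {"rot": [[0,0,0],[0,0,0],[0,0,0],[0,0,0],[0,0,0],[0,0,0],[0,0,0],[0,0,0],[0,0,0],[0,0,0],[0,0,0],[0,0,0]], "translation": [[0,0,-0.001],[0,0,-0.001],[0,0,-0.001],[0,0,-0.03],[0,0,-0.06],[0,0,-0.06],[0,-0.04,-0.06],[0,-0.07,-0.06],[0,-0.07,-0.06],[0,-0.07,-0.03],[0,-0.07,-0.008],[0,-0.07,-0.008]], "fingers": [-0.18,-0.18,-0.18,-0.18,-0.18,-0.18,-0.18,-0.18,-0.18,-0.18,-0.18,-0.18]}}

```text
t: 11.0
tool_pos: [0.5094, -0.2043, 0.1015]
orientation: [[0.234, 0.972, -0.004], [0.972, -0.234, 0.002], [0.001, -0.005, -1.0]]
contact_force: [0.0, 0.4, -0.5]
gripper_width: 0.0505
gripper_force: 0.0
```

{"op": "servo_tool", "data": {"rot": [[0,0,0],[0,0,0],[0,0,0],[0,0,0],[0,0,0],[0,0,0],[0,0,0],[0,0,0]], "translation": [[0,0,0],[0,0,0],[0,0,0],[0,0,0],[0,0,0],[0,0,0],[0,0,0],[0,0,0]], "fingers": [0.8,0.8,0.8,0.8,0.8,0.8,0.8,0.8], "squeeze": 50}}

```text
t: 11.8
tool_pos: [0.5109, -0.2049, 0.1054]
orientation: [[0.234, 0.972, 0.0], [0.972, -0.234, -0.0], [-0.0, 0.0, -1.0]]
contact_force: [-5.2, 1.1, 7.3]
gripper_width: 0.0203
gripper_force: 48.8
```

```bash
python3 - <<'E'
from h import *
np.set_printoptions(precision=4,suppress=True)
s=robot.state();print(s['t'],s['tool_pos'],s['orientation'][:,0],s['contact_force'],s['torque'],s['gripper_width'])
# circle about C, clockwise, in current tool axes
C=np.array([.579,-.2207]);p=s['tool_pos'];R=s['orientation']
a0=np.arctan2(*(p[:2]-C)[::-1]);print('a0',np.degrees(a0),np.hypot(*(p[:2]-C)))
for k in range(0,20):
    a=a0-.1*(k+1);q=np.r_[C+.07*np.array([np.cos(a),np.sin(a)]),p[2]]
    print(np.round(R.T@(q-p),4)[:2].tolist(),end=', ')
E
```

```text
11.8 [ 0.5109 -0.2049  0.1054] [ 0.2336  0.9723 -0.0001] [-5.1644  1.0843  7.3392] [ 0.2035  0.5209 -0.0413] 0.02030282088780383
a0 166.97311601368253 0.0698826031715185
[0.007, 0.0002], [0.0139, 0.0012], [0.0207, 0.0028], [0.0273, 0.0052], [0.0336, 0.0082], [0.0396, 0.0118], [0.0452, 0.016], [0.0504, 0.0207], [0.0551, 0.0259], [0.0592, 0.0316], [0.0627, 0.0376], [0.0656, 0.044], [0.0679, 0.0506], [0.0695, 0.0574], [0.0704, 0.0643], [0.0706, 0.0713], [0.0701, 0.0783], [0.0689, 0.0852], [0.067, 0.092], [0.0645, 0.0985],
```

{"op": "servo_tool", "data": {"rot": [[0,0,0],[0,0,0],[0,0,0],[0,0,0],[0,0,0],[0,0,0],[0,0,0],[0,0,0],[0,0,0],[0,0,0],[0,0,0],[0,0,0],[0,0,0],[0,0,0],[0,0,0],[0,0,0],[0,0,0]], "translation": [[0.007,0.0002,0],[0.0139,0.0012,0],[0.0207,0.0028,0],[0.0273,0.0052,0],[0.0336,0.0082,0],[0.0396,0.0118,0],[0.0452,0.016,0],[0.0504,0.0207,0],[0.0551,0.0259,0],[0.0592,0.0316,0],[0.0627,0.0376,0],[0.0656,0.044,0],[0.0679,0.0506,0],[0.0695,0.0574,0],[0.0704,0.0643,0],[0.0706,0.0713,0],[0.0706,0.0713,0]], "fingers": [0.8,0.8,0.8,0.8,0.8,0.8,0.8,0.8,0.8,0.8,0.8,0.8,0.8,0.8,0.8,0.8,0.8]}}

```text
t: 13.5
tool_pos: [0.5967, -0.1535, 0.1052]
orientation: [[0.233, 0.972, -0.001], [0.972, -0.233, -0.001], [-0.001, -0.001, -1.0]]
contact_force: [-5.3, -1.2, 6.7]
gripper_width: 0.0207
gripper_force: 48.8
```

```bash
cat > st.py <<'E'
from h import *
import sys
np.set_printoptions(precision=4,suppress=True)
s=robot.state();C=np.array([.579,-.2207]);p=s['tool_pos'];R=s['orientation'];f=s['contact_force']
a=np.arctan2(*(p[:2]-C)[::-1]);t=np.array([np.sin(a),-np.cos(a)]);r=np.array([np.cos(a),np.sin(a)])
print('t',s['t'],p,'a',round(np.degrees(a),2),'rad',np.hypot(*(p[:2]-C)),'Ft',-f[:2]@t,'Fr',f[:2]@r,'Fz',f[2],s['gripper_width'],'yaw',np.degrees(np.arctan2(R[1,0],R[0,0])))
# turned since start
print('turned',np.radians(166.9)-a)
d=float(sys.argv[1])
L=[]
for k in range(int(sys.argv[2])):
    b=a-d*(k+1);q=np.r_[C+.07*np.array([np.cos(b),np.sin(b)]),p[2]]
    L.append(np.round(R.T@(q-p),4)[:2].tolist())
print(L)
E
python3 st.py .05 12
```

```text
t 13.5 [ 0.5967 -0.1535  0.1052] a 75.25 rad 0.06946772442790325 Ft 4.802633341751681 Fr -2.4927464583461347 Fz 6.721825200071705 0.020702064346611548 yaw 76.51102142911128
turned 1.5996203037318044
[[0.0004, 0.0035], [0.0, 0.007], [-0.0005, 0.0105], [-0.0012, 0.0139], [-0.002, 0.0173], [-0.003, 0.0206], [-0.0042, 0.0239], [-0.0056, 0.0271], [-0.0071, 0.0303], [-0.0088, 0.0334], [-0.0106, 0.0364], [-0.0126, 0.0393]]
```

{"op": "servo_tool", "data": {"rot": [[0,0,0],[0,0,0],[0,0,0],[0,0,0],[0,0,0],[0,0,0],[0,0,0]], "translation": [[0.0004,0.0035,0],[0,0.007,0],[-0.0005,0.0105,0],[-0.0012,0.0139,0],[-0.002,0.0173,0],[-0.003,0.0206,0],[-0.003,0.0206,0]], "fingers": [0.8,0.8,0.8,0.8,0.8,0.8,0.8]}}

```text
t: 14.2
tool_pos: [0.6149, -0.1612, 0.1051]
orientation: [[0.233, 0.972, -0.002], [0.972, -0.233, -0.0], [-0.001, -0.002, -1.0]]
contact_force: [-6.5, -1.0, 8.0]
gripper_width: 0.0204
gripper_force: 48.9
```

```bash
python3 st.py .05 8; python3 - <<'E'
from h import *
n='scene';im=viewer.grab_frame(n);x,y=proj(n,[.57,-.12,.05])[0].astype(int)
cv2.imwrite('pics/jaw1.png',cv2.resize(im[y-40:y+40,x-55:x+55],None,fx=7,fy=7,interpolation=cv2.INTER_CUBIC))
E
```

```text
t 14.2 [ 0.6149 -0.1612  0.1051] a 58.89 rad 0.06955229778114606 Ft 5.064281562412318 Fr -4.238182164374279 Fz 8.039545621223331 0.020437778961183223 yaw 76.50740926356809
turned 1.885193908232652
[[-0.0007, 0.0034], [-0.002, 0.0067], [-0.0035, 0.0099], [-0.0051, 0.013], [-0.0069, 0.016], [-0.0088, 0.0189], [-0.0109, 0.0217], [-0.0131, 0.0244]]
```

View pics/jaw1.png

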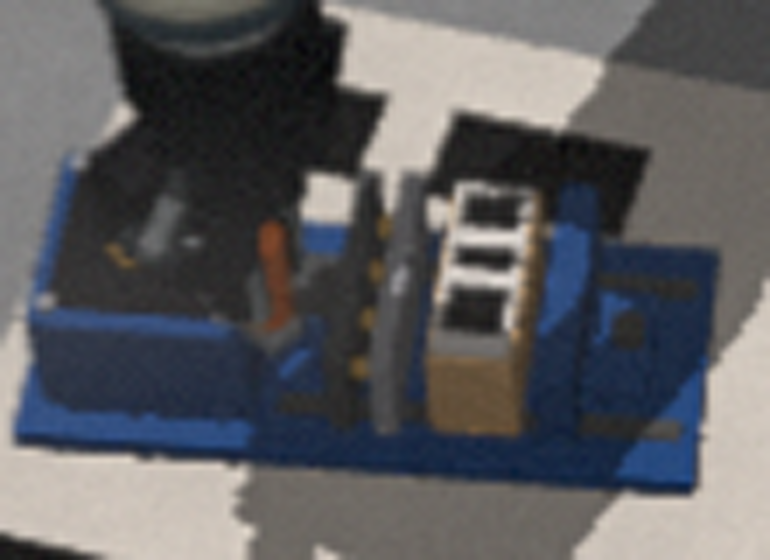

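The jaw is about 11 mm from the block, and the block a few mm from the fence, so 0.6 rad more is still free travel.

```bash
python3 st.py .07 9|tail -1
```

```text
[[-0.0012, 0.0047], [-0.0032, 0.0092], [-0.0055, 0.0136], [-0.008, 0.0177], [-0.0109, 0.0217], [-0.014, 0.0255], [-0.0174, 0.029], [-0.021, 0.0323], [-0.0249, 0.0354]]
```

{"op": "servo_tool", "data": {"rot": [[0,0,0],[0,0,0],[0,0,0],[0,0,0],[0,0,0],[0,0,0],[0,0,0],[0,0,0],[0,0,0],[0,0,0]], "translation": [[-0.0012,0.0047,0],[-0.0032,0.0092,0],[-0.0055,0.0136,0],[-0.008,0.0177,0],[-0.0109,0.0217,0],[-0.014,0.0255,0],[-0.0174,0.029,0],[-0.021,0.0323,0],[-0.0249,0.0354,0],[-0.0249,0.0354,0]], "fingers": [0.8,0.8,0.8,0.8,0.8,0.8,0.8,0.8,0.8,0.8]}}

```text
t: 15.25
tool_pos: [0.6431, -0.1931, 0.1052]
orientation: [[0.234, 0.972, -0.003], [0.972, -0.234, 0.001], [0.0, -0.004, -1.0]]
contact_force: [-8.6, 2.4, 8.5]
gripper_width: 0.0207
gripper_force: 49.2
```

```bash
python3 st.py .05 5; python3 - <<'E'
from h import *
n='scene';im=viewer.grab_frame(n);x,y=proj(n,[.57,-.12,.05])[0].astype(int)
cv2.imwrite('pics/jaw2.png',cv2.resize(im[y-40:y+40,x-55:x+55],None,fx=7,fy=7,interpolation=cv2.INTER_CUBIC))
E
```

```text
t 15.25 [ 0.6431 -0.1931  0.1052] a 23.31 rad 0.06977779459806602 Ft 5.55553765842124 Fr -6.943963519678201 Fz 8.462891764131092 0.020746641829080734 yaw 76.47827331110115
turned 2.506192944093531
[[-0.0027, 0.0022], [-0.0057, 0.0041], [-0.0087, 0.0058], [-0.0118, 0.0074], [-0.015, 0.0088]]
```

View pics/jaw2.png

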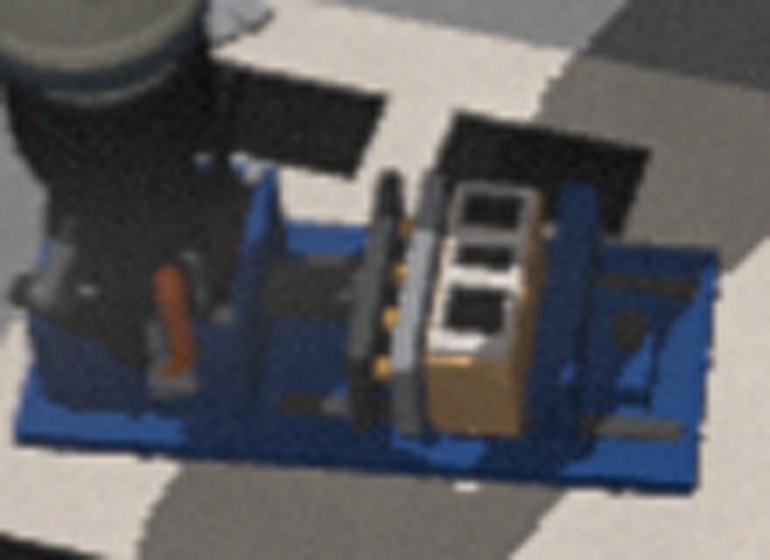

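```bash
sed -i 's/C=np.array(\[.579,-.2207\])/C=np.array([.578,-.2205])/' st.py; python3 st.py .05 5
```

```text
t 15.3 [ 0.6431 -0.193   0.1052] a 22.89 rad 0.07066086959909568 Ft 4.1840220498322465 Fr -7.2039811112604255 Fz 9.465220575551719 0.021021336362551053 yaw 76.48780151170469
turned 2.513465856383132
[[-0.0033, 0.0015], [-0.0062, 0.0033], [-0.0093, 0.005], [-0.0124, 0.0066], [-0.0156, 0.008]]
```

{"op": "servo_tool", "data": {"rot": [[0,0,0],[0,0,0],[0,0,0],[0,0,0],[0,0,0],[0,0,0]], "translation": [[-0.0033,0.0015,-0.001],[-0.0062,0.0033,-0.001],[-0.0093,0.005,-0.001],[-0.0124,0.0066,-0.001],[-0.0124,0.0066,-0.001],[-0.0124,0.0066,-0.001]], "fingers": [0.8,0.8,0.8,0.8,0.8,0.8]}}

```text
t: 15.9
tool_pos: [0.6471, -0.206, 0.1057]
orientation: [[0.234, 0.972, -0.002], [0.972, -0.234, 0.001], [0.001, -0.003, -1.0]]
contact_force: [-4.8, 3.2, 3.5]
gripper_width: 0.0205
gripper_force: 48.9
```

```bash
python3 st.py .05 5
```

```text
t 15.9 [ 0.6471 -0.206   0.1057] a 11.83 rad 0.07059200752053749 Ft 4.107712469871907 Fr -4.033857307924871 Fz 3.5398749472948894 0.020498771501296035 yaw 76.4825575883421
turned 2.7064810015460474
[[-0.0035, 0.0009], [-0.0067, 0.0021], [-0.01, 0.0032], [-0.0134, 0.0042], [-0.0168, 0.0049]]
```

{"op": "servo_tool", "data": {"rot": [[0,0,0],[0,0,0],[0,0,0],[0,0,0],[0,0,0]], "translation": [[-0.0035,0.0009,0],[-0.0067,0.0021,0],[-0.01,0.0032,0],[-0.01,0.0032,0],[-0.01,0.0032,0]], "fingers": [0.8,0.8,0.8,0.8,0.8]}}

```text
t: 16.4
tool_pos: [0.6485, -0.2163, 0.1059]
orientation: [[0.234, 0.972, -0.001], [0.972, -0.234, 0.001], [0.001, -0.001, -1.0]]
contact_force: [-2.7, 4.1, 3.0]
gripper_width: 0.0206
gripper_force: 48.9
```

```bash
python3 st.py .05 5
```

```text
t 16.4 [ 0.6485 -0.2163  0.1059] a 3.37 rad 0.07066848331697542 Ft 4.264734212538848 Fr -2.47428479765893 Fz 3.005693566438552 0.020591093874314487 yaw 76.47989946550771
turned 2.8541104106319084
[[-0.0036, 0.0003], [-0.007, 0.0011], [-0.0104, 0.0016], [-0.0139, 0.0021], [-0.0174, 0.0023]]
```

{"op": "servo_tool", "data": {"rot": [[0,0,0],[0,0,0],[0,0,0],[0,0,0],[0,0,0]], "translation": [[-0.0036,0.0006,0],[-0.007,0.0014,0],[-0.0104,0.002,0],[-0.0104,0.002,0],[-0.0104,0.002,0]], "fingers": [0.8,0.8,0.8,0.8,0.8]}}

```text
t: 16.9
tool_pos: [0.6485, -0.2269, 0.106]
orientation: [[0.234, 0.972, 0.0], [0.972, -0.234, 0.001], [0.001, -0.0, -1.0]]
contact_force: [-1.4, 4.8, 1.6]
gripper_width: 0.0206
gripper_force: 48.9
```

```bash
python3 st.py .05 5
```

```text
t 16.9 [ 0.6485 -0.2269  0.106 ] a -5.17 rad 0.07081202788204462 Ft 4.646891370208346 Fr -1.8543211841884433 Fz 1.6180953391487816 0.02059798724016913 yaw 76.47688976877296
turned 3.0032497262194116
[[-0.0036, -0.0004], [-0.0071, -0.0001], [-0.0106, -0.0001], [-0.0141, -0.0002], [-0.0176, -0.0004]]
```

{"op": "servo_tool", "data": {"rot": [[0,0,0],[0,0,0],[0,0,0],[0,0,0],[0,0,0]], "translation": [[-0.0036,0.0002,0],[-0.0071,0.0004,0],[-0.0106,0.0004,0],[-0.0106,0.0004,0],[-0.0106,0.0004,0]], "fingers": [0.8,0.8,0.8,0.8,0.8]}}

```text
t: 17.4
tool_pos: [0.6469, -0.2373, 0.1061]
orientation: [[0.234, 0.972, 0.001], [0.972, -0.234, 0.001], [0.001, 0.001, -1.0]]
contact_force: [0.0, 4.5, 2.9]
gripper_width: 0.0209
gripper_force: 48.8
```

```bash
python3 st.py .05 5
```

```text
t 17.4 [ 0.6469 -0.2373  0.1061] a -13.72 rad 0.07087871300458486 Ft 4.384132677514128 Fr -1.0301135121482368 Fz 2.907439021549793 0.020873596863169298 yaw 76.47529189518674
turned 3.1523981582626504
[[-0.0035, -0.001], [-0.007, -0.0013], [-0.0105, -0.0017], [-0.0139, -0.0023], [-0.0173, -0.0031]]
```

{"op": "servo_tool", "data": {"rot": [[0,0,0],[0,0,0],[0,0,0],[0,0,0],[0,0,0]], "translation": [[-0.0035,-0.0005,0],[-0.007,-0.001,0],[-0.0105,-0.0015,0],[-0.0105,-0.0015,0],[-0.0105,-0.0015,0]], "fingers": [0.8,0.8,0.8,0.8,0.8]}}

```text
t: 17.9
tool_pos: [0.6436, -0.2475, 0.1062]
orientation: [[0.234, 0.972, 0.002], [0.972, -0.234, 0.0], [0.001, 0.002, -1.0]]
contact_force: [3.7, 3.6, 1.0]
gripper_width: 0.0206
gripper_force: 48.8
```

```bash
python3 st.py .05 5
```

```text
t 17.9 [ 0.6436 -0.2475  0.1062] a -22.41 rad 0.0709478323375224 Ft 4.769437415561221 Fr 2.0078960238269543 Fz 1.0445288758367401 0.02062234435352045 yaw 76.4760968154304
turned 3.3040770729249926
[[-0.0033, -0.0016], [-0.0067, -0.0024], [-0.0101, -0.0033], [-0.0134, -0.0045], [-0.0166, -0.0058]]
```

{"op": "servo_tool", "data": {"rot": [[0,0,0],[0,0,0],[0,0,0],[0,0,0],[0,0,0]], "translation": [[-0.0033,-0.0012,0],[-0.0067,-0.0024,0],[-0.0101,-0.0033,0],[-0.0101,-0.0033,0],[-0.0101,-0.0033,0]], "fingers": [0.8,0.8,0.8,0.8,0.8]}}

```text
t: 18.4
tool_pos: [0.6391, -0.2566, 0.1064]
orientation: [[0.234, 0.972, 0.005], [0.972, -0.234, 0.0], [0.001, 0.004, -1.0]]
contact_force: [5.9, 5.6, 0.6]
gripper_width: 0.021
gripper_force: 48.8
```

```bash
python3 st.py .05 5
```

```text
t 18.4 [ 0.6391 -0.2566  0.1064] a -30.57 rad 0.07094407656781687 Ft 7.814608375913048 Fr 2.1826451806940783 Fz 0.6182701026692933 0.020972814778545595 yaw 76.47323605079286
turned 3.446478907086626
[[-0.003, -0.002], [-0.0063, -0.0033], [-0.0095, -0.0047], [-0.0126, -0.0063], [-0.0156, -0.0081]]
```

Now in contact: the tangential force has risen 3.2 N above friction, so the jaw force is about 16 N. A little more.

{"op": "servo_tool", "data": {"rot": [[0,0,0],[0,0,0],[0,0,0],[0,0,0],[0,0,0]], "translation": [[-0.0032,-0.0016,0],[-0.0063,-0.0033,0],[-0.0076,-0.0039,0],[-0.0076,-0.0039,0],[-0.0076,-0.0039,0]], "fingers": [0.8,0.8,0.8,0.8,0.8]}}

```text
t: 18.9
tool_pos: [0.6349, -0.2628, 0.1068]
orientation: [[0.234, 0.972, 0.007], [0.972, -0.234, 0.0], [0.002, 0.007, -1.0]]
contact_force: [9.6, 7.0, -1.4]
gripper_width: 0.0209
gripper_force: 48.8
```

```bash
python3 st.py .05 5
```

```text
t 18.9 [ 0.6349 -0.2628  0.1068] a -36.65 rad 0.07091298210424352 Ft 11.357792683254267 Fr 3.5716414446484555 Fz -1.3898070573094319 0.020880565182693787 yaw 76.46670337085305
turned 3.5525320383760186
[[-0.0028, -0.0023], [-0.0059, -0.0039], [-0.009, -0.0057], [-0.0119, -0.0076], [-0.0147, -0.0096]]
```

{"op": "servo_tool", "data": {"rot": [[0,0,0],[0,0,0],[0,0,0],[0,0,0]], "translation": [[-0.0018,-0.0013,0],[-0.0018,-0.0013,0],[-0.0018,-0.0013,0],[-0.0018,-0.0013,0]], "fingers": [0.8,0.8,0.8,0.8]}}

```text
t: 19.3
tool_pos: [0.6338, -0.2642, 0.1069]
orientation: [[0.234, 0.972, 0.008], [0.972, -0.234, -0.0], [0.002, 0.008, -1.0]]
contact_force: [12.4, 7.5, -1.6]
gripper_width: 0.0205
gripper_force: 48.9
```

```bash
python3 st.py .05 1
```

```text
t 19.3 [ 0.6338 -0.2642  0.1069] a -38.11 rad 0.07088301555796771 Ft 13.519302813878895 Fr 5.148333183612419 Fz -1.6211013634072033 0.020492827648490516 yaw 76.47107575577338
turned 3.5780293570098536
[[-0.0028, -0.0023]]
```

The nip is about 43–45 N. I'll unload the handle, release it and move above the hub.

{"op": "servo_tool", "data": {"rot": [[0,0,0],[0,0,0],[0,0,0],[0,0,0],[0,0,0],[0,0,0],[0,0,0],[0,0,0],[0,0,0.428],[0,0,0.428],[0,0,0.428],[0,0,0.428],[0,0,0.428],[0,0,0.428]], "translation": [[0.001,0.001,0],[0.0019,0.0019,0],[0.0019,0.0019,0],[0.0019,0.0019,0],[0.0019,0.0019,0],[0.0019,0.0019,0],[0.0019,0.0019,-0.03],[0.0019,0.0019,-0.06],[0.0019,0.0019,-0.06],[0.0315,-0.0619,-0.06],[0.0315,-0.0619,-0.06],[0.0315,-0.0619,-0.06],[0.0315,-0.0619,-0.06],[0.0315,-0.0619,-0.06]], "fingers": [0.8,0.8,0.8,-0.18,-0.18,-0.18,-0.18,-0.18,-0.18,-0.18,-0.18,-0.18,-0.18,-0.18]}}

```text
t: 20.7
tool_pos: [0.5777, -0.2207, 0.1656]
orientation: [[0.615, 0.789, 0.001], [0.789, -0.615, -0.001], [0.0, 0.001, -1.0]]
contact_force: [-0.1, 0.5, -0.1]
gripper_width: 0.0503
gripper_force: 0.0
```

```bash
python3 - <<'E'
from h import *
np.set_printoptions(precision=4,suppress=True)
s=robot.state();print(s['t'],s['tool_pos'],s['orientation'],s['contact_force'])
R=s['orientation'];print(R.T@(np.array([.5787,-.2205,.0985])-s['tool_pos']))
ims={n:viewer.grab_frame(n) for n in('scene','top')}
c=np.array([.634,-.264]);out=[]
for n in ims:
    r=rect(n,ims[n],c,.132,.03);v=cv2.cvtColor(r,cv2.COLOR_BGR2HSV).astype(int)
    try: print(n,fit((v[...,0]<20)&(v[...,1]>140)&(v[...,2]>90),c,.03))
    except Exception as e: print(n,'none')
    x,y=proj(n,[.57,-.17,.08])[0].astype(int)
    out.append(cv2.resize(ims[n][y-45:y+45,x-50:x+50],None,fx=4,fy=4,interpolation=cv2.INTER_CUBIC))
cv2.imwrite('pics/fin.png',np.hstack(out))
E
```

```text
20.7 [ 0.5777 -0.2207  0.1656] [[ 0.6148  0.7887  0.0012]
 [ 0.7887 -0.6148 -0.0006]
 [ 0.0002  0.0013 -1.    ]] [-0.0656  0.4507 -0.1381]
[0.0007 0.0006 0.0671]
scene ('rect', array([ 0.642 , -0.2504]), array([21.9, 19.1]), 26.6, 'ell', array([ 0.6423, -0.2503]), array([19.6, 23.3]), 'mom', array([ 0.642 , -0.2504]))
top none
```

View pics/fin.png

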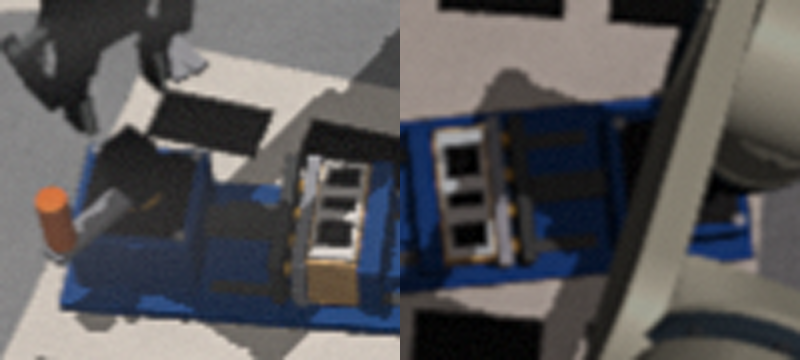

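The block is against the fence, but the handle cap reads further round than I expected. I'll measure it properly.

```bash
python3 - <<'E'
from h import *
np.set_printoptions(precision=4,suppress=True)
n='scene';im=viewer.grab_frame(n)
c=np.array([.636,-.258]);r=rect(n,im,c,.132,.035);v=cv2.cvtColor(r,cv2.COLOR_BGR2HSV).astype(int)
for t in(140,170,190,210): print(t,fit((v[...,0]<20)&(v[...,1]>140)&(v[...,2]>t),c,.035))
# whole orange silhouette vs. model for arm angles
h=cv2.cvtColor(im,cv2.COLOR_BGR2HSV).astype(int);m=(h[...,0]<14)&(h[...,1]>140)&(h[...,2]>60)
x0,y0=proj(n,[.64,-.26,.11])[0].astype(int);w=np.zeros_like(m);w[y0-20:y0+20,x0-20:x0+20]=1;m&=w
ys,xs=np.nonzero(m);print('orange',xs.mean(),ys.mean(),m.sum())
best=[]
for a in range(-60,0,2):
    C=np.array([.5787-.001,-.2205+.0017])+.07*np.array([np.cos(np.radians(a)),np.sin(np.radians(a))])
    th=np.linspace(0,6.28,40);P=np.vstack([np.c_[C[0]+.011*np.cos(th),C[1]+.011*np.sin(th),np.full(40,z)] for z in(.084,.132)])
    q=np.zeros(m.shape,np.uint8);cv2.fillConvexPoly(q,cv2.convexHull(np.round(proj(n,P)).astype(np.int32)),1)
    best.append(((q&m).sum()/(q|m).sum(),a))
print(sorted(best)[-4:])
E
```

```text
140 ('rect', array([ 0.6416, -0.2505]), array([21. , 19.2]), 21.8, 'ell', array([ 0.6416, -0.2508]), array([19.6, 21.7]), 'mom', array([ 0.6417, -0.2507]))
170 ('rect', array([ 0.6411, -0.2509]), array([19.2, 19.2]), 90.0, 'ell', array([ 0.6409, -0.2511]), array([19.5, 20. ]), 'mom', array([ 0.641 , -0.2511]))
190 ('rect', array([ 0.6406, -0.2513]), array([18. , 18.2]), 90.0, 'ell', array([ 0.6405, -0.2514]), array([18.7, 18.8]), 'mom', array([ 0.6405, -0.2513]))
210 ('rect', array([ 0.6407, -0.2511]), array([15.7, 14.3]), 5.2, 'ell', array([ 0.6405, -0.2513]), array([15. , 15.9]), 'mom', array([ 0.6404, -0.2512]))
orange 175.275 212.85 40
[(np.float64(0.24096385542168675), -32), (np.float64(0.24096385542168675), -30), (np.float64(0.24242424242424243), -28), (np.float64(0.24691358024691357), -26)]
```

The cap puts the arm at about -27°, against -38° under load. Either the crank dropped back through its socket play or the screw unwound a little. I'll grip the handle again and probe the force.

{"op": "servo_tool", "data": {"rot": [[0,0,0],[0,0,0],[0,0,0],[0,0,0],[0,0,0],[0,0,0],[0,0,0],[0,0,0],[0,0,0],[0,0,0]], "translation": [[0.0138,0.045,0],[0.0138,0.0703,0],[0.0138,0.0703,0],[0.0138,0.0703,0.04],[0.0138,0.0703,0.059],[0.0138,0.0703,0.059],[0.0138,0.0703,0.059],[0.0138,0.0703,0.059],[0.0138,0.0703,0.059],[0.0138,0.0703,0.059]], "fingers": [-0.18,-0.18,-0.18,-0.18,-0.18,0.8,0.8,0.8,0.8,0.8]}}

```text
t: 21.85
tool_pos: [0.6411, -0.2526, 0.1072]
orientation: [[0.616, 0.788, 0.001], [0.788, -0.616, -0.001], [0.0, 0.001, -1.0]]
contact_force: [1.5, 0.9, -2.9]
gripper_width: 0.0208
gripper_force: 49.0
```

```bash
sed -i 's/C=np.array(\[.578,-.2205\])/C=np.array([.5785,-.2205])/' st.py; python3 st.py .03 5
```

```text
t 21.85 [ 0.6411 -0.2526  0.1072] a -27.15 rad 0.07029930803793981 Ft 1.4951413528440232 Fr 0.9396974399923426 Fz -2.873468094005881 0.020765686178742977 yaw 51.968505489896884
turned 3.3868303917656712
[[-0.0021, 0.0001], [-0.0042, 0.0004], [-0.0063, 0.0006], [-0.0084, 0.0008], [-0.0105, 0.0009]]
```

{"op": "servo_tool", "data": {"rot": [[0,0,0],[0,0,0],[0,0,0]], "translation": [[-0.0021,0.0001,0],[-0.0042,0.0003,0],[-0.0042,0.0003,0]], "fingers": [0.8,0.8,0.8]}}

```text
t: 22.15
tool_pos: [0.6392, -0.2559, 0.107]
orientation: [[0.616, 0.787, 0.002], [0.787, -0.616, 0.0], [0.001, 0.002, -1.0]]
contact_force: [4.3, 2.5, -0.9]
gripper_width: 0.0207
gripper_force: 49.4
```

```bash
python3 st.py .03 5
```

```text
t 22.15 [ 0.6392 -0.2559  0.107 ] a -30.28 rad 0.07030118450018501 Ft 4.351019821582111 Fr 2.4484618894198915 Fz -0.9036832102159504 0.020718790682220916 yaw 51.94192963909508
turned 3.441386662836451
[[-0.0021, -0.0], [-0.0042, 0.0001], [-0.0063, 0.0003], [-0.0084, 0.0003], [-0.0105, 0.0003]]
```

{"op": "servo_tool", "data": {"rot": [[0,0,0],[0,0,0],[0,0,0]], "translation": [[-0.0021,0.0002,0],[-0.0021,0.0002,0],[-0.0021,0.0002,0]], "fingers": [0.8,0.8,0.8]}}

```text
t: 22.45
tool_pos: [0.6386, -0.257, 0.107]
orientation: [[0.616, 0.787, 0.003], [0.787, -0.616, 0.001], [0.002, 0.002, -1.0]]
contact_force: [5.6, 5.1, -0.1]
gripper_width: 0.0207
gripper_force: 49.4
```

```bash
python3 st.py .03 5
```

```text
t 22.45 [ 0.6386 -0.257   0.107 ] a -31.32 rad 0.07030006860761766 Ft 7.232184971346876 Fr 2.110153866714943 Fz -0.10344318352219045 0.020700553489485154 yaw 51.94652178605686
turned 3.4596652743328224
[[-0.0021, -0.0001], [-0.0042, 0.0001], [-0.0063, 0.0002], [-0.0084, 0.0002], [-0.0105, 0.0001]]
```

{"op": "servo_tool", "data": {"rot": [[0,0,0],[0,0,0],[0,0,0]], "translation": [[-0.0021,0.0,0],[-0.0021,0.0,0],[-0.0021,0.0,0]], "fingers": [0.8,0.8,0.8]}}

```text
t: 22.75
tool_pos: [0.6378, -0.2581, 0.1071]
orientation: [[0.616, 0.787, 0.004], [0.787, -0.616, 0.001], [0.003, 0.002, -1.0]]
contact_force: [8.1, 6.9, -0.8]
gripper_width: 0.0207
gripper_force: 49.4
```

```bash
python3 st.py .03 2
```

```text
t 22.75 [ 0.6378 -0.2581  0.1071] a -32.39 rad 0.07027603675632975 Ft 10.180686189369423 Fr 3.1811375377766145 Fz -0.8339549992364101 0.020671460822828717 yaw 51.94394808099654
turned 3.478315717932374
[[-0.0021, -0.0001], [-0.0042, 0.0]]
```

{"op": "servo_tool", "data": {"rot": [[0,0,0],[0,0,0],[0,0,0]], "translation": [[-0.0021,0.0,0],[-0.0021,0.0,0],[-0.0021,0.0,0]], "fingers": [0.8,0.8,0.8]}}

```text
t: 23.05
tool_pos: [0.6368, -0.2596, 0.1071]
orientation: [[0.616, 0.787, 0.004], [0.787, -0.616, 0.002], [0.004, 0.003, -1.0]]
contact_force: [9.8, 8.9, -1.4]
gripper_width: 0.0209
gripper_force: 49.4
```

```bash
python3 st.py .03 2
```

```text
t 23.05 [ 0.6368 -0.2596  0.1071] a -33.82 rad 0.07022763047910824 Ft 12.861027834843375 Fr 3.211789668529856 Fz -1.4482932514701767 0.02085523074218308 yaw 51.94047327440766
turned 3.5031841222060103
[[-0.0021, -0.0001], [-0.0042, -0.0]]
```

The force climbs steeply to about 12.9 N with little motion, so the shaft kept its tension and the crank had only dropped back through play. One small confirming push, then a gradual unload.

{"op": "servo_tool", "data": {"rot": [[0,0,0],[0,0,0],[0,0,0]], "translation": [[-0.001,0.0,0],[-0.001,0.0,0],[-0.001,0.0,0]], "fingers": [0.8,0.8,0.8]}}

```text
t: 23.35
tool_pos: [0.6364, -0.2602, 0.1071]
orientation: [[0.616, 0.787, 0.005], [0.787, -0.616, 0.002], [0.004, 0.003, -1.0]]
contact_force: [9.6, 7.7, -2.1]
gripper_width: 0.0209
gripper_force: 49.4
```

```bash
python3 st.py .03 1
```

```text
t 23.35 [ 0.6364 -0.2602  0.1071] a -34.46 rad 0.07024313008608293 Ft 11.831803075748962 Fr 3.55755012171487 Fz -2.1256962685870806 0.020879060551296246 yaw 51.94310285592669
turned 3.514369815360302
[[-0.0021, -0.0001]]
```

{"op": "servo_tool", "data": {"rot": [[0,0,0],[0,0,0],[0,0,0],[0,0,0],[0,0,0]], "translation": [[0.001,0.0,0],[0.002,0.0,0],[0.003,0,0],[0.004,0,0],[0.004,0,0]], "fingers": [0.8,0.8,0.8,0.8,0.8]}}

```text
t: 23.85
tool_pos: [0.6375, -0.2586, 0.1069]
orientation: [[0.616, 0.788, 0.002], [0.788, -0.616, -0.001], [0.001, 0.002, -1.0]]
contact_force: [4.9, 0.7, 0.8]
gripper_width: 0.0207
gripper_force: 49.4
```

```bash
python3 st.py .03 1
```

```text
t 23.85 [ 0.6375 -0.2586  0.1069] a -32.88 rad 0.07026383956416592 Ft 3.28982012846128 Fr 3.732478605077939 Fz 0.7547455199864376 0.020676525548151383 yaw 51.973685561733255
turned 3.486894669280035
[[-0.0021, -0.0001]]
```

{"op": "servo_tool", "data": {"rot": [[0,0,0],[0,0,0],[0,0,0],[0,0,0],[0,0,0]], "translation": [[-0.002,0.0,0],[-0.004,0.0,0],[-0.0055,0.0,0],[-0.0065,-0.0003,0],[-0.0065,-0.0003,0]], "fingers": [0.8,0.8,0.8,0.8,0.8]}}

```text
t: 24.35
tool_pos: [0.6348, -0.2623, 0.1072]
orientation: [[0.617, 0.787, 0.005], [0.787, -0.617, 0.001], [0.004, 0.003, -1.0]]
contact_force: [11.8, 8.7, -0.9]
gripper_width: 0.0206
gripper_force: 49.5
```

```bash
python3 st.py .03 1
```

```text
t 24.35 [ 0.6348 -0.2623  0.1072] a -36.56 rad 0.07013430070853596 Ft 13.989994770458393 Fr 4.320975867137018 Fz -0.8770172278388603 0.02059685848126483 yaw 51.933648147541795
turned 3.5509757405817113
[[-0.0021, -0.0001]]
```

{"op": "servo_tool", "data": {"rot": [[0,0,0],[0,0,0],[0,0,0],[0,0,0],[0,0,0],[0,0,0],[0,0,0],[0,0,0],[0,0,0],[0,0,0],[0,0,0],[0,0,0],[0,0,0]], "translation": [[0.002,0,0],[0.004,0,0],[0.005,0,0],[0.005,0,0],[0.005,0,0],[0.005,0,0],[0.005,0,0],[0.005,0,-0.03],[0.005,0,-0.06],[0.005,0,-0.06],[0.0013,-0.07,-0.06],[0.0013,-0.07,-0.06],[0.0013,-0.07,-0.06]], "fingers": [0.8,0.8,0.8,0.8,-0.18,-0.18,-0.18,-0.18,-0.18,-0.18,-0.18,-0.18,-0.18]}}

```text
t: 25.65
tool_pos: [0.5748, -0.2178, 0.1656]
orientation: [[0.616, 0.788, -0.003], [0.788, -0.616, 0.001], [-0.001, -0.003, -1.0]]
contact_force: [0.0, -1.3, -0.1]
gripper_width: 0.0504
gripper_force: 0.0
```

```bash
python3 - <<'E'
from h import *
np.set_printoptions(precision=4,suppress=True)
n='scene';im=viewer.grab_frame(n)
s=robot.state();print(s['t'],s['tool_pos'],s['contact_force'])
c=np.array([.638,-.255]);r=rect(n,im,c,.132,.035);v=cv2.cvtColor(r,cv2.COLOR_BGR2HSV).astype(int)
for t in(170,190): print(t,fit((v[...,0]<20)&(v[...,1]>140)&(v[...,2]>t),c,.035))
R=s['orientation'];print(np.degrees(np.arctan2(R[1,0],R[0,0])),R.T@(np.array([.5787,-.2205,.0985])-s['tool_pos']))
E
```

```text
25.7 [ 0.5767 -0.2188  0.166 ] [ 0.5753 -0.6663  0.6826]
170 ('rect', array([ 0.6428, -0.2485]), array([19.1, 18.8]), 81.9, 'ell', array([ 0.6429, -0.2486]), array([19.3, 19.5]), 'mom', array([ 0.6428, -0.2486]))
190 ('rect', array([ 0.6425, -0.2489]), array([17.8, 17. ]), 90.0, 'ell', array([ 0.6425, -0.2488]), array([17.9, 18.2]), 'mom', array([ 0.6425, -0.2489]))
51.99247542019923 [-0.0001  0.0027  0.0675]
```

{"op": "servo_tool", "data": {"rot": [[0,0,-0.1],[0,0,-0.175],[0,0,-0.175],[0,0,-0.175]], "translation": [[0,0.001,0.01],[0,0.001,0.01],[0,0.001,0.01],[0,0.001,0.01]], "fingers": [-0.18,-0.18,-0.18,-0.18]}}

```text
t: 26.1
tool_pos: [0.5792, -0.2205, 0.1562]
orientation: [[0.472, 0.882, 0.0], [0.882, -0.472, -0.0], [-0.0, 0.0, -1.0]]
contact_force: [-0.6, -0.5, -0.2]
gripper_width: 0.0506
gripper_force: 0.0
```

```bash
python3 - <<'E'
from h import *
np.set_printoptions(precision=4,suppress=True)
s=robot.state();R=s['orientation'];print(s['tool_pos'],np.degrees(np.arctan2(R[1,0],R[0,0])),R.T@(np.array([.5787,-.2205,.098])-s['tool_pos']))
E
```

```text
[ 0.5792 -0.2205  0.1562] 61.85154523010551 [-0.0003 -0.0004  0.0582]
```

{"op": "servo_tool", "data": {"rot": [[0,0,0],[0,0,0],[0,0,0],[0,0,0],[0,0,0],[0,0,0],[0,0,0],[0,0,0],[0,0,0]], "translation": [[0,0,0.04],[0,0,0.057],[0,0,0.057],[0,0,0.057],[0,0,0.057],[0,0,0.057],[0,0,0.057],[0,0,0.057],[0,0,0.057]], "fingers": [-0.18,-0.18,-0.18,0.6,0.6,0.6,0.6,0.6,0.6], "squeeze": 30}}

```text
t: 27.0
tool_pos: [0.5794, -0.2202, 0.1004]
orientation: [[0.47, 0.883, 0.002], [0.883, -0.47, -0.001], [0.0, 0.002, -1.0]]
contact_force: [0.3, 0.1, 5.6]
gripper_width: 0.0277
gripper_force: 30.9
```

```bash
python3 - <<'E'
from h import *
np.set_printoptions(precision=4,suppress=True)
s=robot.state();R=s['orientation'];print(s['tool_pos'],np.degrees(np.arctan2(R[1,0],R[0,0])),s['contact_force'],s['torque'],s['gripper_width'],s['joint_positions'])
E
```

```text
[ 0.5794 -0.2202  0.1004] 61.992136777822445 [0.2787 0.0767 5.6368] [ 0.1563 -0.0779  0.0086] 0.027748240931999988 [-20.9528  28.6813 100.4473   0.0046  50.7575   7.0522]
```

{"op": "servo_tool", "data": {"rot": [[0,0,0],[0,0,0],[0,0,0],[0,0,0],[0,0,0],[0,0,0],[0,0,0]], "translation": [[0,0,-0.004],[0,0,-0.01],[0,0,-0.018],[0,0,-0.026],[0,0,-0.034],[0,0,-0.056],[0,0,-0.056]], "fingers": [0.6,0.6,0.6,0.6,0.6,0.6,0.6], "squeeze": 60}}

```text
t: 27.7
tool_pos: [0.5795, -0.2205, 0.1578]
orientation: [[0.47, 0.883, 0.003], [0.883, -0.47, -0.001], [0.0, 0.003, -1.0]]
contact_force: [1.1, -0.2, -3.6]
gripper_width: 0.027
gripper_force: 59.7
```

```bash
python3 - <<'E'
from h import *
np.set_printoptions(precision=4,suppress=True)
s=robot.state();R=s['orientation'];p=s['tool_pos'];print(p,np.degrees(np.arctan2(R[1,0],R[0,0])),s['contact_force'],s['gripper_width'])
print(R.T@(np.array([.5496,.1134,p[2]])-p))
im=viewer.grab_frame('scene');c=np.array([.64,-.252]);z=p[2]-.0264+.06
r=rect('scene',im,c,z,.035);v=cv2.cvtColor(r,cv2.COLOR_BGR2HSV).astype(int)
print(fit((v[...,0]<20)&(v[...,1]>140)&(v[...,2]>180),c,.035))
E
```

```text
[ 0.5795 -0.2205  0.1578] 61.99175752161332 [ 1.0922 -0.2384 -3.6039] 0.026996695438866975
[ 0.2807 -0.1832 -0.0005]
('rect', array([ 0.6442, -0.2496]), array([19.3, 17.3]), 51.3, 'ell', array([ 0.6435, -0.2493]), array([17.9, 19.7]), 'mom', array([ 0.6436, -0.2494]))
```

{"op": "servo_tool", "data": {"rot": [[0,0,-2.321],[0,0,-2.321],[0,0,-2.321],[0,0,-2.321],[0,0,-2.321],[0,0,-2.321],[0,0,-2.321],[0,0,-2.321],[0,0,-2.321],[0,0,-2.321],[0,0,-2.321],[0,0,-2.321],[0,0,-2.321],[0,0,-2.321],[0,0,-2.321],[0,0,-2.321],[0,0,-2.321],[0,0,-2.321],[0,0,-2.321]], "translation": [[0.2807,-0.1832,0],[0.2807,-0.1832,0],[0.2807,-0.1832,0],[0.2807,-0.1832,0],[0.2807,-0.1832,0],[0.2807,-0.1832,0],[0.2807,-0.1832,0],[0.2807,-0.1832,0],[0.2807,-0.1832,0],[0.2807,-0.1832,0],[0.2807,-0.1832,0],[0.2807,-0.1832,0],[0.2807,-0.1832,0],[0.2807,-0.1832,0],[0.2807,-0.1832,0],[0.2807,-0.1832,0],[0.2807,-0.1832,0],[0.2807,-0.1832,0],[0.2807,-0.1832,0]], "fingers": [0.6,0.6,0.6,0.6,0.6,0.6,0.6,0.6,0.6,0.6,0.6,0.6,0.6,0.6,0.6,0.6,0.6,0.6,0.6]}}

```text
t: 29.65
tool_pos: [0.5484, 0.1138, 0.1549]
orientation: [[-0.966, -0.257, -0.001], [-0.257, 0.966, -0.0], [0.001, 0.0, -1.0]]
contact_force: [-1.1, 0.3, -2.8]
gripper_width: 0.0271
gripper_force: 59.9
```

```bash
python3 - <<'E'
from h import *
np.set_printoptions(precision=4,suppress=True)
s=robot.state();R=s['orientation'];p=s['tool_pos'];print(p,np.degrees(np.arctan2(R[1,0],R[0,0])),s['contact_force'],s['gripper_width'])
I={n:viewer.grab_frame(n) for n in('scene','top')}
S=(.58,-.2195)
from scipy.optimize import least_squares
g=np.arange(-.03,.03,.00025)
def sq(cx,cy,a,w,s,c):
    X,Y=np.meshgrid(c[0]+g-cx,c[1]+g-cy);u=X*np.cos(a)+Y*np.sin(a);v=-X*np.sin(a)+Y*np.cos(a)
    e=lambda t:1/(1+np.exp(-(w/2-np.abs(t))/s));return e(u)*e(v)
for n,c0 in(('top',(.58,-.2217)),('scene',(.5785,-.2175))):
    f=rect(n,I[n],c0,.096,.03).astype(float)[...,0];X,Y=np.meshgrid(g,g);m=np.hypot(X,Y)<.0115
    F=lambda q:((q[3]*sq(q[0]+c0[0],q[1]+c0[1],q[2],.014,.001*abs(q[5])+.0002,c0)+q[4])-f)[m]
    for a0 in(-.5,.2,.6):
        q=least_squares(F,[0,0,a0,100,30,1],x_scale=[.001,.001,.1,50,20,1]);print(n,q.x[:2]+c0,np.degrees(q.x[2])%90,q.x[3:],round(q.cost))
cv2.imwrite('pics/s2.png',I['scene']);cv2.imwrite('pics/t2.png',I['top'])
E
```

```text
[0.5484 0.1138 0.1549] -165.12549908788912 [-1.1489  0.2696 -2.7824] 0.027135340055975676
top [ 0.5798 -0.2216] 64.17072679878675 [96.9213 36.285   0.9197] 117883
top [ 0.5798 -0.2216] 64.17073537486243 [96.9212 36.285   0.9197] 117883
top [ 0.5798 -0.2216] 64.17067307992276 [96.9215 36.2849  0.9197] 117883
scene [ 0.5791 -0.2177] 59.15907271923073 [107.7917  51.7871   1.1479] 213186
scene [ 0.5791 -0.2177] 59.157655098691976 [107.7919  51.7871   1.1479] 213186
scene [ 0.5791 -0.2177] 59.157961308612336 [107.7918  51.7871   1.1479] 213186
```

The shaft now sits at the angle expected from the loaded position, so the nip held. Lowering the crank into the tray.

{"op": "servo_tool", "data": {"rot": [[0,0,0],[0,0,0],[0,0,0],[0,0,0],[0,0,0],[0,0,0],[0,0,0],[0,0,0]], "translation": [[0,0,0.04],[0,0,0.08],[0,0,0.105],[0,0,0.115],[0,0,0.12],[0,0,0.123],[0,0,0.125],[0,0,0.125]], "fingers": [0.6,0.6,0.6,0.6,0.6,0.6,0.6,0.6]}}

```text
t: 30.55
tool_pos: [0.5498, 0.1139, 0.0324]
orientation: [[-0.966, -0.259, 0.002], [-0.259, 0.966, 0.0], [-0.002, -0.0, -1.0]]
contact_force: [-3.1, -2.7, 5.9]
gripper_width: 0.0272
gripper_force: 60.6
```

Contact with the tray floor at 5.9 N. Releasing, raising and retreating clear.

{"op": "servo_tool", "data": {"rot": [[0,0,0],[0,0,0],[0,0,0],[0,0,0],[0,0,0],[0,0,0],[0,0,0],[0,0,0],[0,0,0],[0,0,0],[0,0,0],[0,0,0]], "translation": [[0,0,0],[0,0,0],[0,0,0],[0,0,-0.03],[0,0,-0.07],[0,0,-0.12],[0,0,-0.16],[0.1,0,-0.2],[0.15,0,-0.2],[0.15,0,-0.2],[0.15,0,-0.2],[0.15,0,-0.2]], "fingers": [-0.18,-0.18,-0.18,-0.18,-0.18,-0.18,-0.18,-0.18,-0.18,-0.18,-0.18,-0.18]}}

```text
t: 31.75
tool_pos: [0.4032, 0.075, 0.2312]
orientation: [[-0.966, -0.258, 0.002], [-0.258, 0.966, 0.0], [-0.002, -0.0, -1.0]]
contact_force: [-0.6, 0.8, -1.1]
gripper_width: 0.0502
gripper_force: 0.0
```

```bash
python3 - <<'E'
from h import *
s=robot.state();print(s['t'],s['tool_pos'],s['contact_force'])
im=viewer.grab_frame('scene')
cv2.imwrite('pics/end.png',cv2.resize(im[180:285,165:385],None,fx=3.6,fy=3.6,interpolation=cv2.INTER_CUBIC))
E
```

```text
31.75 [0.40323082 0.07495358 0.23115423] [-0.60539174  0.75409332 -1.09472982]
```

View pics/end.png

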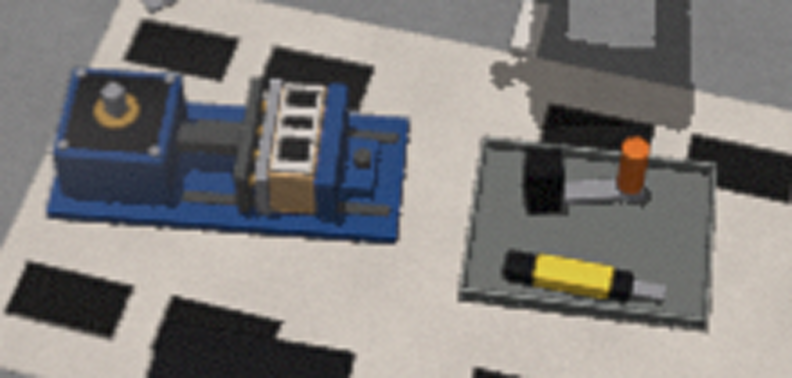

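The picture shows the block held between jaw and fence at about (290,150). The crank lies flat in the tray, with its hub at about (545,180) and handle at (633,165), and the knife has not moved. Handing in.

```bash
python3 -c "
from rig import robot
print(robot.finish_job())"
```

```text
the job is handed in; nothing more can be done
None
```

The block is clamped firmly against the fence, with a nip of roughly 30 to 46 N estimated from the handle force and shaft angle. The crank is back flat in its tray, nothing else was touched, and the job was handed in at about 32 s.

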